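Crank a sample changer round to its reading head and lower the head

ROBOT

A 6-joint arm with a two-finger parallel gripper is mounted at the origin on a cart in front of the work surface, level with it; the furniture and walls round the work are solid. World frame = base frame: x ahead of the robot, y to its left, z up, the work surface at z = 0. Lengths are in m, angles in rad, forces in N, time in s.
With the tool pointing down it reaches from about 0.35 to 0.975 m from the base axis. Payload 7.1 kg.
Tool frame: the origin (TCP) lies midway between the tips of the shut fingers; the grasp point (between the pads) lies robot.grasp_offset behind it (robot.grasp_offset is the distance from the TCP to the grasp point, in m); y points along the fingers, x is the direction in which the jaws open and shut, and the axes are right-handed (so a half turn about y gives the same grasp; the last joint's range is limited). The gripper opens to 88 mm and grips with 3 to 60 N. Pads are 20 mm wide; open, the fingers measure 115 mm over their backs; the gripper's body (75 mm by 178 mm) begins 61 mm behind the grasp point.
Start: joints at [-1.288, 0.423, 1.63, -0, 1.089, -0.019], TCP at [0.186, -0.597, 0.223] pointing down, gripper open.
Joint ranges: [-3, 3], [-0.9, 2.11], [0.09, 2.58], [-1.31, 4.45], [0.11, 2.69], [-2.54, 2.54]. Speed limits (rad/s): [2.39, 2.39, 3.01, 3.14, 3.14, 3.14].

INTERFACE

Orientations are given as a 3x3 rotation matrix whose columns are the frame's x, y, z axes.
In Python, from cell import robot gives the robot as it stands.
- The arm moves only by the shell command python3 -m pendant 'ROWS' [FORCE]. ROWS is JSON, a list that holds one entry, the list of rows, each a list of 5 numbers: the finger opening in cm, from 0 to 8.78, then the shift along the tool's x, y, z in cm, then the turn about the tool's y in degrees. In form: [[[gripper, x, y, z, roll], ...]]. A call has exactly 5 rows; each row is the pose to reach, as a shift and turn from the pose commanded when the call began, along the tool's axes at that moment; what a row does not reach only later rows make up. A row lasts 1/12 s, in which the tool goes at most 41.7 mm and 7.16 degrees, less where a joint would pass 70% of its speed; a pose out of reach is approached as far as the arm can. A call with a gripper value outside its range is refused whole. The fingers move at their own pace and stop on an object; FORCE is the grip in N (left out, the last holds). Time passes only in rows, so rows that repeat a pose let the fingers close, or fill a call up. It gives the time, the measured TCP pose, the force and the opening at its end, in the units of the state.
- robot.read_state(): the state, without advancing time (a new reading comes with each control period).
- robot.capture(name): name is "scene" or "top" or "wrist"; returns a dict with "frame" (400x640x3 uint8, blue, green, red), "intrinsics" (3x3 intrinsics, pixels), "dist" ([k1, k2, p1, p2, k3] as OpenCV has them; the pictures are not rectified), "position" and "orientation" of the camera in the world; the wrist camera has in their place "T_tool_cam" (4x4, takes a point from camera to tool coordinates, whose origin is the TCP and whose axes are the tool frame's). Camera axes: x right, y down, z forward; pixel columns grow to the right and rows downward; lengths in m; the calibration is good to about 2 mm. A picture is of the moment at which its call begins: read the wrist's pose just before it. There is no depth.
- robot.close_job(): hands the job in, once; it reports no verdict.
Trained networks look in the newest picture that a camera, given by its name, has taken for a name from the list of things; names that differ only in an ending like _2 or _b are one class to them, and where a whole thing is asked for, a point or a joint stands for the part that bears it (a point fixed in the world has none). Each returns a list of dicts, best first, with "conf" (0 to 1); they miss things now and then, are a little off and sometimes report something else, mostly with a low value. They report only what shows in the picture. A call takes as long as a camera call.
- robot.search_frame(camera, label): "box" ([left, top, width, height] in pixels, round what is visible of it).
- robot.silhouettes(camera, label): "region" (400x640 bool, what is visible of it) and "box" ([left, top, width, height] in pixels, round what is visible of it).
- robot.mark_of(camera, label): "centre" ([column, row] in pixels: a listed point, or the origin of a listed thing).
The state is a dict: "t": time; "joints": joint angles; "joint_velocities": joint speeds; "joint_torque": joint torques, N m; "ee_pos": TCP position; "ee_rot": TCP orientation; "force": force on the tool from outside, world axes, zero at the start; "wrist_torque": the same for the moment, N m; "width": finger opening in m.
Only numpy, scipy, OpenCV 4.12 (cv2) and the standard library are available. Lean on these libraries where they do the work, as an engineer would, in place of code of your own. Each camera call takes 0.05 s, during which the arm holds its last target. There are 200 camera calls.

TASK

Turn the sample changer's crank clockwise (seen from above) until the white pot stands under the reading head and the crank is back at its home mark, then push the head down over the pot as far as it goes. Each turn has one stiff stretch where the index spring is squeezed: keep hold and go through it and out of it at an even pace, well under one turn a second, so that the spring never whips the crank forward or back. Feel where the grip is clamped on the slotted arm and turn it without dragging it along its slot.

Things in the scene. Friction and masses are not known exactly. Their poses are not given: they have to be found in the camera images.
- changer: Sample changer, fixed on the bench: grey base plate 206 (x) x 356 (y) x 20 mm, turntable on its left half, white drive housing (172 x 92 mm, top 92 mm over the bench) with the crank on its right. Origin: centre of its underside; x to its back, y left, z up. Turntable axis at (0, 82) mm, crank axis at (-30, -95) mm. On the turntable axis a post, 22 mm across, rises to 185 mm over the bench.
- turntable (a joint): Angle of the aluminium turntable (180 mm across, top 36 mm over the bench), rad, growing anticlockwise seen from above: always a sixth of the crank's angle. It has six places 60 degrees apart on a circle of 62 mm radius, each a black collar 43 mm across and 10 mm high. One whole turn of the crank moves every sample on by one place.
- crank (a joint): Angle of the crank, rad: 0 at the start, grows clockwise seen from above without end. At 0, 2 pi, 4 pi ... it is at home. From 0 to pi in each turn a spring resists, hardest near 1.8 rad (0.55 N m: 7 to 13 N at the grip); from pi to 2 pi it drives the crank on just as hard. Let go in between, the crank flies to a home; within 0.3 rad of home it settles there gently.
- crank_axis (a point): Point on the crank's vertical axis, 130 mm over the bench, level with the top of the crank arm. The arm (20 mm wide, 9 mm thick, with a slot along it) sweeps a circle of 94 mm radius; the bolt on its hub reaches to 135 mm over the bench.
- crank_end (a point): Point on the crank arm's top face, 84 mm from the axis. On the line from crank_axis to here stands the grip: a black upright sleeve 25 mm across, turning freely on its pin, 135 to 181 mm over the bench, with a cap 16 mm across to 187 mm. It is clamped in the slot with its centre 44 to 74 mm from the axis; how far differs each time and is not reported: find it by touch or sight.
- home_mark (a point): Fixed point where crank_end stands when the crank is at home: 84 mm in front of the crank axis (towards -x of the changer).
- grip_slip (a joint): How far the grip's clamp has slipped along the slot since the start, m, outward positive. The clamp holds against about 14 N along the arm (both ways) and slips beyond that. It must stay close to 0. It does not tell where the grip was set.
- pot: The sample to be read: white plastic pot with white screw cap, a cylinder 34 mm across, 50 mm high, standing in a collar of the turntable with 1.5 mm of play; 2 or 3 places short of the head at the start. Origin: centre of its underside.
- rock: Grey rock sample, about 34 x 32 x 28 mm, in another collar of the turntable; it just rides along. Origin: centre of its underside.
- reading_place (a point): Fixed point under the reading head on the turntable's top, 36 mm over the bench, 62 mm behind the turntable axis (+x of the changer): the pot's underside belongs here.
- head (a joint): Travel of the reading head, m: 0 raised (as at the start), 0.068 fully down. A black hood, 54 mm outer and 47 mm inner diameter, open below, on a bracket that slides down the post. Raised, its rim is 108 mm over the bench; down, it surrounds the pot without touching. It stays where it is left; pushing it down takes about 4 to 6 N until the stop.
- head_top (a point): Middle of the top of the grey push button (28 mm across) on the head, 200 mm over the bench when raised, 132 mm when down; moves with the head.
- card_tray: Bystander: small open card tray 62 x 62 x 20 mm with a rock in it, right of the changer. Origin: centre of its underside.
- sample_cup: Bystander: sample cup with a lid, 50 mm across, 73 mm high. Origin: centre of its underside.
- vial: Bystander: glass vial with a black stopper, 25 mm across, 76 mm high, behind the changer. Origin: centre of its underside.

How it is judged:
By the outcome, as a careful person would: the job done as asked, in the order asked, and still so for the second after the job is handed in, with the robot touching nothing.
It also fails if it takes over 72 s, if anything falls off the work surface, if the arm or the gripper's body presses on something with over 40 N, if the wrist force passes 120 N, or if a joint passes its speed limit or range.

## Working session

There is one attempt and no reset: what is moved stays moved. The work goes in short steps, Python scripts to look and compute and a shell command to move; the robot and the scene stay as the last step left them, time stands still between calls to the robot, and variables do not carry over. Pictures are saved under pics/ and viewed, about 8 in all and at most 12, crops included, and the job is handed in when it is done.

```bash
mkdir -p pics; ls; cat > h.py <<'E'
import numpy as np, cv2
from cell import robot
def cam(n):
    s=robot.read_state(); c=robot.capture(n)
    if 'T_tool_cam' in c:
        T=np.eye(4);T[:3,:3]=s['ee_rot'];T[:3,3]=s['ee_pos'];T=T@np.array(c['T_tool_cam'])
        c['position'],c['orientation']=T[:3,3],T[:3,:3]
    c['R']=np.array(c['orientation']);c['p']=np.array(c['position']);c['K']=np.array(c['intrinsics']);c['d']=np.array(c['dist']);return c
def toz(c,px,z):
    u=cv2.undistortPoints(np.array(px,float).reshape(-1,1,2),c['K'],c['d'])[:,0]
    r=np.c_[u,np.ones(len(u))]@c['R'].T
    return c['p']+r*((z-c['p'][2])/r[:,2])[:,None]
def proj(c,P):
    return cv2.projectPoints((np.array(P,float).reshape(-1,3)-c['p'])@c['R'],np.zeros(3),np.zeros(3),c['K'],c['d'])[0][:,0]
E
python3 - <<'E'
from h import *
np.set_printoptions(precision=4,suppress=True)
s=robot.read_state();print(s,robot.grasp_offset)
for n in('top','scene'):
    c=cam(n);cv2.imwrite(f'pics/{n}0.png',c['frame']);print(n,c['p'],c['R'])
    for l,z in(('crank_axis',.13),('crank_end',.13),('home_mark',.13),('reading_place',.036),('head_top',.2),('pot',.036),('rock',.036),('changer',0),('vial',0),('sample_cup',0),('card_tray',0)):
        for m in robot.mark_of(n,l)[:2]: print(l,round(m['conf'],2),np.round(m['centre'],1),toz(c,m['centre'],z)[0])
E
```

```text
pics
{'t': 0.0, 'joints': array([-1.288 ,  0.4238,  1.6307,  0.    ,  1.0886, -0.019 ]), 'joint_velocities': array([ 0.0005,  0.0009, -0.0011,  0.0002,  0.0002, -0.0014]), 'joint_torque': array([  0.0006, -54.4618, -27.3658,   0.0644,   0.0229,  -0.0001]), 'ee_pos': array([ 0.1856, -0.5962,  0.2219]), 'ee_rot': array([[ 0.2972, -0.0004,  0.9548],
       [-0.9548,  0.0015,  0.2972],
       [-0.0015, -1.    ,  0.    ]]), 'force': array([-0.0192, -0.3845, -0.0619]), 'wrist_torque': array([ 0.0386,  0.0059, -0.0057]), 'width': 0.08757938120120681} 0.0187
top [ 0.3542 -0.3437  1.3799] [[-0.0011 -0.9883  0.1527]
 [-0.9999  0.0037  0.0168]
 [-0.0172 -0.1526 -0.9881]]
crank_axis 0.7 [339.7 218.4] [ 0.4873 -0.3749  0.13  ]
crank_end 0.61 [341.9 255.1] [ 0.3957 -0.3796  0.13  ]
home_mark 0.86 [340.7 251.5] [ 0.4046 -0.3767  0.13  ]
reading_place 0.58 [272.3 190.4] [ 0.5747 -0.1937  0.036 ]
head_top 0.82 [268.  178.2] [ 0.5776 -0.2013  0.2   ]
pot 0.55 [291.1 222.3] [ 0.4871 -0.2458  0.036 ]
rock 0.43 [274.3 239.1] [ 0.4419 -0.2009  0.036 ]
changer 0.76 [304.8 216.1] [ 0.5078 -0.2812  0.    ]
changer 0.65 [248.9 136.3] [ 0.7372 -0.1209  0.    ]
vial 0.4 [247.1 138.1] [ 0.732  -0.1158  0.    ]
sample_cup 0.54 [400.1 244.9] [ 0.4277 -0.5431  0.    ]
card_tray 0.9 [407.4 203.8] [ 0.5414 -0.5663  0.    ]
scene [0.0165 0.2231 0.5381] [[-0.7375 -0.2991  0.6055]
 [-0.6752  0.3423 -0.6534]
 [-0.0118 -0.8907 -0.4544]]
crank_axis 0.6 [352.5 208.5] [ 0.4929 -0.3876  0.13  ]
crank_axis 0.29 [196.6 270.4] [ 0.5508 -0.0375  0.13  ]
reading_place 0.66 [264.4 266.4] [ 0.5787 -0.2017  0.036 ]
head_top 0.67 [258.5 199.8] [ 0.5666 -0.1936  0.2   ]
pot 0.59 [312.7 274.5] [ 0.4833 -0.2493  0.036 ]
rock 0.62 [307.9 292.3] [ 0.4516 -0.2027  0.036 ]
changer 0.63 [314.9 276.8] [ 0.5076 -0.2804  0.    ]
changer 0.29 [313.1 277.4] [ 0.509  -0.2763  0.    ]
vial 0.86 [199.1 268.4] [ 0.7234 -0.1285  0.    ]
```

```bash
python3 - <<'E'
import cv2
a=cv2.imread('pics/top0.png');cv2.imwrite('pics/top0c.png',cv2.resize(a[110:290,210:450],(800,600),interpolation=cv2.INTER_CUBIC))
a=cv2.imread('pics/scene0.png');cv2.imwrite('pics/scene0c.png',cv2.resize(a[120:360,140:460],(800,600),interpolation=cv2.INTER_CUBIC))
E
```

```text
(no output)
```

View pics/top0c.png

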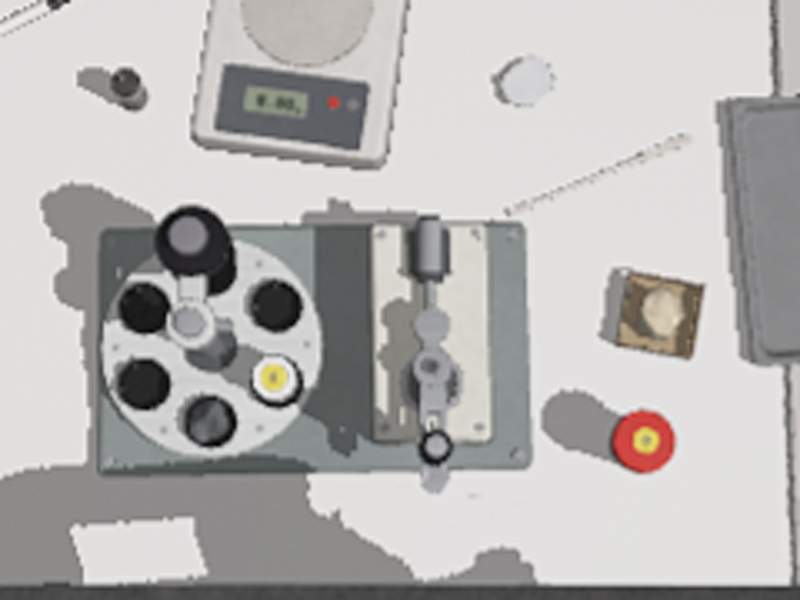

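View pics/scene0c.png

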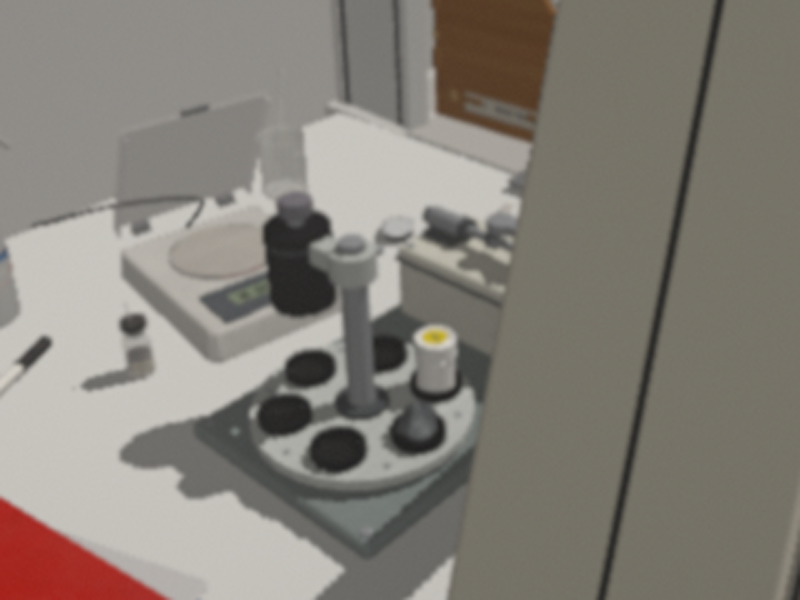

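```bash
python3 -m pendant '[[[8.78,-1.4,-2,2.9,3.5],[8.78,-2.8,-4,5.8,7],[8.78,-4.2,-6,8.7,10.5],[8.78,-5.6,-7,11.6,14],[8.78,-7,-8,14.5,17.3]]]' 40
python3 - <<'E'
from h import *
np.set_printoptions(precision=4,suppress=True)
s=robot.read_state();print(s['ee_pos'],s['ee_rot'][:,0])
c=cam('wrist');print(c['T_tool_cam'],c['p'],c['R'][:,2]);print(proj(c,[[.487,-.377,.13],[.42,-.377,.187],[.57,-.2,.2]]))
t=cam('top')
k=np.array([[100,228],[525,222],[530,468],[97,473]])*.3+[210,110]
P=toz(t,k,.02);print(P,P.mean(0)); 
d=(P[0]+P[3]-P[1]-P[2]);print('yaw',np.degrees(np.arctan2(-d[0],d[1])))
print('grip',toz(t,np.array([[436,447]])*.3+[210,110],.187),'axis',toz(t,np.array([[432,365]])*.3+[210,110],.135))
E
```

```text
t: 1.62
ee_pos: [0.3044, -0.486, 0.304]
ee_rot: [[-0.004, 0.001, 1.0], [-1.0, -0.001, -0.004], [0.001, -1.0, 0.001]]
force: [0.0, -0.8, -0.4]
width: 0.0877
[ 0.3044 -0.486   0.304 ] [-0.0036 -1.      0.0013]
[[ 1.      0.0005  0.0002  0.0003]
 [-0.0001 -0.2476  0.9689 -0.1629]
 [ 0.0005 -0.9689 -0.2476  0.0658]
 [ 0.      0.      0.      1.    ]] [ 0.3701 -0.4864  0.467 ] [-0.2468 -0.0006 -0.9691]
[[ 190.9741  -24.9059]
 [ 170.3935   44.3724]
 [ -62.681  -140.9082]]
[[ 0.6114 -0.1017  0.02  ]
 [ 0.615  -0.4553  0.02  ]
 [ 0.4119 -0.4561  0.02  ]
 [ 0.4085 -0.1041  0.02  ]] [ 0.5117 -0.2793  0.02  ]
yaw 0.5607476939324174
grip [[ 0.4198 -0.3756  0.187 ]] axis [[ 0.484  -0.3745  0.135 ]]
```

```bash
python3 -m pendant '[[[8.78,-2.5,0,2.2,0],[8.78,-5,0,4.4,0],[8.78,-7.5,0,6.6,0],[8.78,-9.5,0,8.5,0],[8.78,-11.1,0,9.6,0]]]'
python3 - <<'E'
from h import *
np.set_printoptions(precision=4,suppress=True)
s=robot.read_state();print(s['ee_pos'],s['force'])
c=cam('wrist');cv2.imwrite('pics/w1.png',c['frame']);print(c['p'])
for l,z in(('crank_axis',.13),('crank_end',.13),('home_mark',.13),('grip_slip',.187)):
    for m in robot.mark_of('wrist',l)[:2]: print(l,round(m['conf'],2),np.round(m['centre'],1),toz(c,m['centre'],z)[0])
m=robot.silhouettes('wrist','grip_slip')
for q in m[:2]:print(q['conf'],q['box'])
for z in(.187,.135,.158):print(z,proj(c,[[.42,-.375,z],[.4826,-.3746,z]]))
E
```

```text
t: 2.13
ee_pos: [0.4005, -0.3747, 0.3024]
ee_rot: [[0.001, 0.0, 1.0], [-1.0, 0.0, 0.001], [-0.0, -1.0, 0.0]]
force: [-0.2, -0.6, 1.1]
width: 0.0877
[ 0.4005 -0.3747  0.3024] [-0.2317 -0.6431  1.071 ]
[ 0.4663 -0.375   0.4654]
crank_axis 0.98 [318.   89.8] [ 0.4851 -0.3743  0.13  ]
crank_end 0.71 [317.8 185. ] [ 0.3977 -0.3742  0.13  ]
home_mark 0.61 [318.5 182.4] [ 0.4003 -0.3749  0.13  ]Traceback (most recent call last):
  File "<stdin>", line 6, in <module>
ValueError: it knows: card_tray, changer, crank_axis, crank_end, head_top, home_mark, pot, reading_place, rock, sample_cup, vial
```

View pics/w1.png

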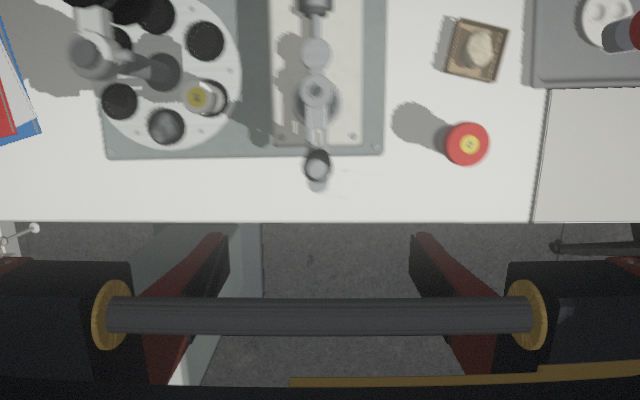

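```bash
python3 - <<'E'
import cv2
a=cv2.imread('pics/w1.png')[60:210,270:370];cv2.imwrite('pics/w1c.png',cv2.resize(a,(400,600),interpolation=cv2.INTER_CUBIC))
E
```

```text
(no output)
```

View pics/w1c.png

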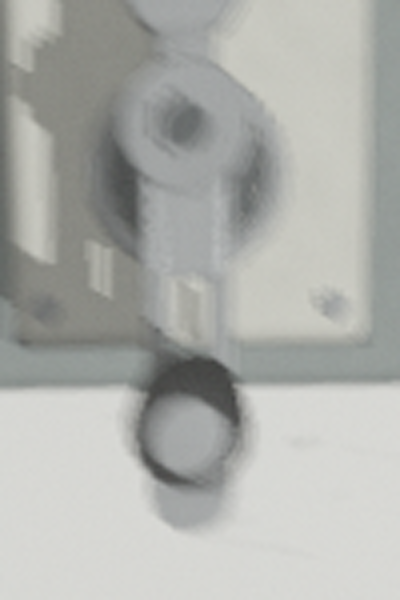

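```bash
python3 - <<'E'
from h import *
np.set_printoptions(precision=4,suppress=True)
s=robot.read_state();print(s['ee_pos'])
c=cam('wrist')
print(toz(c,[[316.5,168],[316.5,147.5]],.187),toz(c,[[316.5,168]],.187),toz(c,[[316,90.5]],.135),toz(c,[[316,191.5]],.13))
print(proj(c,[[.4826-.094,-.374,.13],[.42,-.374,.187],[.42,-.374,.181]]))
E
```

```text
[ 0.3992 -0.3761  0.3025]
[[ 0.4216 -0.3747  0.187 ]
 [ 0.4375 -0.3747  0.187 ]] [[ 0.4216 -0.3747  0.187 ]] [[ 0.4828 -0.374   0.135 ]] [[ 0.3899 -0.3739  0.13  ]]
[[316.072  192.867 ]
 [315.5706 169.9822]
 [315.6325 168.7792]]
```

```bash
python3 -m pendant '[[[8.78,-0.2,2.5,2.3,-0.5],[8.78,-0.2,6,2.3,-0.5],[8.78,-0.2,9.5,2.3,-0.5],[8.78,-0.2,13,2.3,-0.5],[8.78,-0.2,16,2.3,-0.5]]]' 10 && python3 -m pendant '[[[8.78,0,0,0,0],[8.78,0,0,0,0],[6,0,0,0,0],[5,0,0,0,0],[4,0,0,0,0]]]' 10; python3 - <<'E'
from h import *
np.set_printoptions(precision=4,suppress=True)
c=cam('wrist');cv2.imwrite('pics/w2.png',c['frame'][100:380,160:480]);s=robot.read_state();print(s['ee_pos'],s['force'],s['width'])
E
```

```text
t: 2.8
ee_pos: [0.4211, -0.3747, 0.1405]
ee_rot: [[0.007, -0.001, 1.0], [-1.0, 0.0, 0.007], [-0.0, -1.0, -0.001]]
force: [0.6, 0.5, 0.1]
width: 0.0878
t: 3.22
ee_pos: [0.4233, -0.375, 0.1449]
ee_rot: [[0.008, 0.003, 1.0], [-1.0, -0.003, 0.008], [0.003, -1.0, 0.003]]
force: [-0.3, -0.4, 0.1]
width: 0.0716
[ 0.4233 -0.3748  0.1446] [ 0.0557 -0.3317  0.4609] 0.06736792273157706
```

View pics/w2.png

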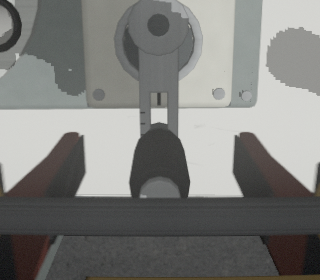

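```bash
python3 -m pendant '[[[3.2,0,0,0,0],[2.8,0,0,0,0],[2.2,0,0,0,0],[2,0,0,0,0],[2,0,0,0,0]]]' 6 && python3 -m pendant '[[[2,0,0,0,0],[2,0,0,0,0],[2,0,0,0,0],[2,0,0,0,0],[2,0,0,0,0]]]' 30
```

```text
t: 3.68
ee_pos: [0.4225, -0.3738, 0.1427]
ee_rot: [[0.009, 0.0, 1.0], [-1.0, -0.0, 0.009], [0.0, -1.0, 0.0]]
force: [0.6, 0.8, -0.3]
width: 0.034
t: 4.1
ee_pos: [0.4225, -0.3738, 0.1427]
ee_rot: [[0.009, 0.0, 1.0], [-1.0, -0.0, 0.009], [0.0, -1.0, 0.0]]
force: [-0.2, -0.0, 0.3]
width: 0.0245
```

```bash
cat > tab.py <<'E'
import sys,numpy as np
r=float(sys.argv[1]); a=float(sys.argv[2]); b=float(sys.argv[3])
st=9
while a<b-1e-6:
    t0=np.radians(a);t=np.radians(a+st*np.arange(1,6))
    print(a,[[2.0,round(-r*(np.sin(q)-np.sin(t0)),2),0,round(-r*(np.cos(q)-np.cos(t0)),2),0] for q in t]); a+=5*st
E
cat > f.py <<'E'
import sys
from h import *
th=np.radians(float(sys.argv[1]));s=robot.read_state();R=s['ee_rot'];f=s['force']
fx,fy=f@R[:,2],-f@R[:,0]  # changer axes
u=np.array([-np.cos(th),np.sin(th)]);v=np.array([np.sin(th),np.cos(th)])
d=s['ee_pos']-[.4225,-.3738,.1427];P=np.array([d@R[:,2],-d@R[:,0]])*1e3
print('t',round(s['t'],2),'Frad_out',round(u@[fx,fy],2),'Ftan',round(v@[fx,fy],2),'Fz',round(f[2],2),'P',np.round(P,2),'w',s['width'])
E
python3 tab.py 6.2 0 360
```

```text
0.0 [[2.0, np.float64(-0.97), 0, np.float64(0.08), 0], [2.0, np.float64(-1.92), 0, np.float64(0.3), 0], [2.0, np.float64(-2.81), 0, np.float64(0.68), 0], [2.0, np.float64(-3.64), 0, np.float64(1.18), 0], [2.0, np.float64(-4.38), 0, np.float64(1.82), 0]]
45.0 [[2.0, np.float64(-0.63), 0, np.float64(0.74), 0], [2.0, np.float64(-1.14), 0, np.float64(1.57), 0], [2.0, np.float64(-1.51), 0, np.float64(2.47), 0], [2.0, np.float64(-1.74), 0, np.float64(3.41), 0], [2.0, np.float64(-1.82), 0, np.float64(4.38), 0]]
90.0 [[2.0, np.float64(0.08), 0, np.float64(0.97), 0], [2.0, np.float64(0.3), 0, np.float64(1.92), 0], [2.0, np.float64(0.68), 0, np.float64(2.81), 0], [2.0, np.float64(1.18), 0, np.float64(3.64), 0], [2.0, np.float64(1.82), 0, np.float64(4.38), 0]]
135.0 [[2.0, np.float64(0.74), 0, np.float64(0.63), 0], [2.0, np.float64(1.57), 0, np.float64(1.14), 0], [2.0, np.float64(2.47), 0, np.float64(1.51), 0], [2.0, np.float64(3.41), 0, np.float64(1.74), 0], [2.0, np.float64(4.38), 0, np.float64(1.82), 0]]
180.0 [[2.0, np.float64(0.97), 0, np.float64(-0.08), 0], [2.0, np.float64(1.92), 0, np.f
[... 247 characters left out ...]
, 0, np.float64(-1.57), 0], [2.0, np.float64(1.51), 0, np.float64(-2.47), 0], [2.0, np.float64(1.74), 0, np.float64(-3.41), 0], [2.0, np.float64(1.82), 0, np.float64(-4.38), 0]]
270.0 [[2.0, np.float64(-0.08), 0, np.float64(-0.97), 0], [2.0, np.float64(-0.3), 0, np.float64(-1.92), 0], [2.0, np.float64(-0.68), 0, np.float64(-2.81), 0], [2.0, np.float64(-1.18), 0, np.float64(-3.64), 0], [2.0, np.float64(-1.82), 0, np.float64(-4.38), 0]]
315.0 [[2.0, np.float64(-0.74), 0, np.float64(-0.63), 0], [2.0, np.float64(-1.57), 0, np.float64(-1.14), 0], [2.0, np.float64(-2.47), 0, np.float64(-1.51), 0], [2.0, np.float64(-3.41), 0, np.float64(-1.74), 0], [2.0, np.float64(-4.38), 0, np.float64(-1.82), 0]]
```

```bash
python3 -m pendant '[[[2,-0.97,0,0.08,0],[2,-1.92,0,0.3,0],[2,-2.81,0,0.68,0],[2,-3.64,0,1.18,0],[2,-4.38,0,1.82,0]]]' 30 >/dev/null; python3 f.py 45
```

```text
t 4.52 Frad_out -7.37 Ftan -5.42 Fz -5.08 P [18.88 43.82] w 0.024547361486758252
```

```bash
python3 -m pendant '[[[2,0,0,0,0],[2,0,0,0,0],[2,0,0,0,0],[2,0,0,0,0],[2,0,0,0,0]]]' >/dev/null; python3 f.py 45
```

```text
t 4.93 Frad_out -4.4 Ftan -3.2 Fz -2.04 P [18.93 43.76] w 0.02466272585549363
```

```bash
cat > tab.py <<'E'
import sys,numpy as np
# r(cm) centre_x centre_y(cm, changer axes from grasp) cmd_x cmd_y a b
r,ox,oy,cx,cy,a,b=map(float,sys.argv[1:8])
n=int(round((b-a)/45)) or 1
A=np.radians(np.linspace(a,b,5*n+1))
for i in range(n):
    q=A[5*i+1:5*i+6];X=ox-r*np.cos(q);Y=oy+r*np.sin(q)
    print(round(np.degrees(q[-1]),1),'[['+','.join(f'[2,{-(y-cy):.2f},0,{x-cx:.2f},0]' for x,y in zip(X,Y))+']]'); cx,cy=np.round(X[-1]-cx,2)+cx,np.round(Y[-1]-cy,2)+cy
print(cx,cy)
E
python3 tab.py 6.0 6.0 0 1.82 4.38 46.3 90
```

```text
90.0 [[[2,-0.54,0,0.74,0],[2,-1.00,0,1.53,0],[2,-1.34,0,2.38,0],[2,-1.55,0,3.27,0],[2,-1.62,0,4.18,0]]]
6.0 6.0
```

```bash
python3 -m pendant '[[[2,-0.54,0,0.74,0],[2,-1.0,0,1.53,0],[2,-1.34,0,2.38,0],[2,-1.55,0,3.27,0],[2,-1.62,0,4.18,0]]]' >/dev/null; python3 f.py 90;  python3 -m pendant '[[[2,0,0,0,0],[2,0,0,0,0],[2,0,0,0,0],[2,0,0,0,0],[2,0,0,0,0]]]' >/dev/null; python3 f.py 90
```

```text
t 5.35 Frad_out -4.06 Ftan -9.57 Fz 7.03 P [58.52 61.05] w 0.024769180904406076
t 5.77 Frad_out -0.87 Ftan -6.46 Fz 5.39 P [58.25 60.99] w 0.02475295008967355
```

```bash
python3 tab.py 6.05 6.05 0 6.0 6.0 90 180
```

```text
135.0 [[[2,0.02,0,1.00,0],[2,0.25,0,1.92,0],[2,0.61,0,2.80,0],[2,1.11,0,3.61,0],[2,1.72,0,4.33,0]]]
180.0 [[[2,0.72,0,0.61,0],[2,1.53,0,1.11,0],[2,2.41,0,1.47,0],[2,3.33,0,1.70,0],[2,4.28,0,1.77,0]]]
12.1 0.0
```

```bash
python3 -m pendant '[[[2,0.02,0,1.0,0],[2,0.25,0,1.92,0],[2,0.61,0,2.8,0],[2,1.11,0,3.61,0],[2,1.72,0,4.33,0]]]' >/dev/null; python3 f.py 135
```

```text
t 6.18 Frad_out 5.31 Ftan -11.15 Fz 8.76 P [101.83  46.84] w 0.02456778508796294
```

```bash
python3 tab.py 6.22 6.22 -0.1 10.33 4.28 133.5 180
```

```text
180.0 [[[2,0.62,0,0.84,0],[2,1.47,0,1.39,0],[2,2.40,0,1.79,0],[2,3.37,0,2.03,0],[2,4.38,0,2.11,0]]]
12.44 -0.09999999999999964
```

```bash
python3 -m pendant '[[[2,0.62,0,0.84,0],[2,1.47,0,1.39,0],[2,2.4,0,1.79,0],[2,3.37,0,2.03,0],[2,4.38,0,2.11,0]]]' >/dev/null; python3 f.py 180
```

```text
t 6.6 Frad_out -1.48 Ftan -3.04 Fz 2.5 P [124.51   0.72] w 0.024450454802356535
```

```bash
python3 tab.py 6.22 6.22 -0.1 12.44 -0.1 180 360
```

```text
225.0 [[[2,0.97,0,-0.08,0],[2,1.92,0,-0.30,0],[2,2.82,0,-0.68,0],[2,3.66,0,-1.19,0],[2,4.40,0,-1.82,0]]]
270.0 [[[2,0.63,0,-0.74,0],[2,1.14,0,-1.58,0],[2,1.52,0,-2.48,0],[2,1.74,0,-3.43,0],[2,1.82,0,-4.40,0]]]
315.0 [[[2,-0.08,0,-0.97,0],[2,-0.30,0,-1.92,0],[2,-0.68,0,-2.82,0],[2,-1.19,0,-3.66,0],[2,-1.82,0,-4.40,0]]]
360.0 [[[2,-0.74,0,-0.63,0],[2,-1.58,0,-1.14,0],[2,-2.48,0,-1.52,0],[2,-3.43,0,-1.74,0],[2,-4.40,0,-1.82,0]]]
-1.5543122344752192e-15 -0.09999999999999964
```

```bash
python3 -m pendant '[[[2,0.97,0,-0.08,0],[2,1.92,0,-0.3,0],[2,2.82,0,-0.68,0],[2,3.66,0,-1.19,0],[2,4.4,0,-1.82,0]]]' >/dev/null; python3 f.py 225
```

```text
t 7.02 Frad_out -2.51 Ftan 6.69 Fz 4.01 P [104.72 -46.66] w 0.02467636624539224
```

```bash
python3 -m pendant '[[[2,0.63,0,-0.74,0],[2,1.14,0,-1.58,0],[2,1.52,0,-2.48,0],[2,1.74,0,-3.43,0],[2,1.82,0,-4.4,0]]]' >/dev/null; python3 f.py 270; python3 -m pendant '[[[2,-0.08,0,-0.97,0],[2,-0.3,0,-1.92,0],[2,-0.68,0,-2.82,0],[2,-1.19,0,-3.66,0],[2,-1.82,0,-4.4,0]]]' >/dev/null; python3 f.py 315
```

```text
t 7.43 Frad_out -5.21 Ftan 5.91 Fz 6.07 P [ 59.69 -63.21] w 0.0245842452221762
t 7.85 Frad_out -6.05 Ftan 1.6 Fz 2.35 P [ 17.48 -44.28] w 0.024824390962766108
```

```bash
python3 -m pendant '[[[2,-0.8,0,-0.59,0],[2,-1.64,0,-1.1,0],[2,-2.54,0,-1.5,0],[2,-3.49,0,-1.73,0],[2,-4.46,0,-1.82,0]]]' >/dev/null; python3 f.py 360; python3 -m pendant '[[[2,0,0,0,0],[2,0,0,0,0],[2,0,0,0,0],[2,0,0,0,0],[2,0,0,0,0]]]' >/dev/null; python3 f.py 360
python3 - <<'E'
import numpy as np
from scipy.optimize import least_squares
P=np.array([[0,0],[18.93,43.76],[58.25,60.99],[101.83,46.84],[124.51,.72],[104.72,-46.66],[59.69,-63.21],[17.48,-44.28]])
s=least_squares(lambda q:np.hypot(*(P-q[:2]).T)-q[2],[62,0,62]);print(s.x,s.fun)
E
cat > top.py <<'E'
from h import *
import sys
c=cam('top');cv2.imwrite(sys.argv[1],cv2.resize(c['frame'][110:290,210:450],(800,600),interpolation=cv2.INTER_CUBIC))
E
python3 top.py pics/top1.png
```

```text
t 8.27 Frad_out -2.81 Ftan -2.46 Fz -2.33 P [0.03 0.04] w 0.024572808623789126
t 8.68 Frad_out -1.09 Ftan -0.79 Fz 0.99 P [ 0.09 -0.63] w 0.024297264415335116
[62.23982891 -1.07961447 62.24231059] [ 0.00688114  0.09814423 -0.04459539 -0.08387513  0.0538596   0.06448263
 -0.05962463 -0.03527245]
```

View pics/top1.png

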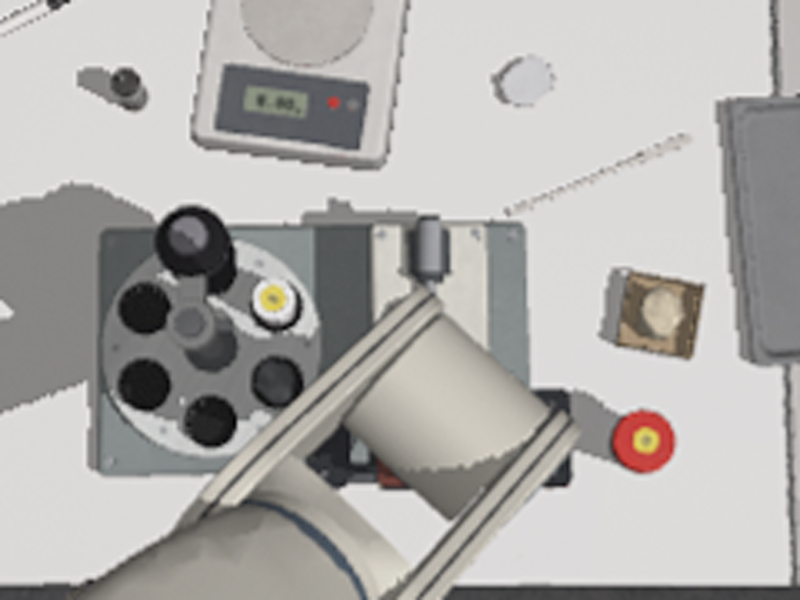

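```bash
python3 tab.py 6.22 6.22 -0.1 0 -0.04 0.5 360.5
```

```text
45.5 [[[2,-0.97,0,0.09,0],[2,-1.91,0,0.32,0],[2,-2.81,0,0.70,0],[2,-3.64,0,1.22,0],[2,-4.38,0,1.86,0]]]
90.5 [[[2,-0.62,0,0.75,0],[2,-1.13,0,1.58,0],[2,-1.49,0,2.49,0],[2,-1.71,0,3.44,0],[2,-1.78,0,4.41,0]]]
135.5 [[[2,0.09,0,0.98,0],[2,0.32,0,1.92,0],[2,0.70,0,2.82,0],[2,1.22,0,3.65,0],[2,1.86,0,4.39,0]]]
180.5 [[[2,0.75,0,0.62,0],[2,1.58,0,1.13,0],[2,2.49,0,1.49,0],[2,3.44,0,1.71,0],[2,4.41,0,1.78,0]]]
225.5 [[[2,0.98,0,-0.09,0],[2,1.92,0,-0.32,0],[2,2.82,0,-0.70,0],[2,3.65,0,-1.22,0],[2,4.39,0,-1.86,0]]]
270.5 [[[2,0.62,0,-0.75,0],[2,1.13,0,-1.58,0],[2,1.49,0,-2.49,0],[2,1.71,0,-3.44,0],[2,1.78,0,-4.41,0]]]
315.5 [[[2,-0.09,0,-0.98,0],[2,-0.32,0,-1.92,0],[2,-0.70,0,-2.82,0],[2,-1.22,0,-3.65,0],[2,-1.86,0,-4.39,0]]]
360.5 [[[2,-0.75,0,-0.62,0],[2,-1.58,0,-1.13,0],[2,-2.49,0,-1.49,0],[2,-3.44,0,-1.71,0],[2,-4.41,0,-1.78,0]]]
2.220446049250313e-16 -0.04999999999999982
```

```bash
python3 -m pendant '[[[2,-0.97,0,0.09,0],[2,-1.91,0,0.32,0],[2,-2.81,0,0.7,0],[2,-3.64,0,1.22,0],[2,-4.38,0,1.86,0]]]' >/dev/null; python3 f.py 45; python3 -m pendant '[[[2,-0.62,0,0.75,0],[2,-1.13,0,1.58,0],[2,-1.49,0,2.49,0],[2,-1.71,0,3.44,0],[2,-1.78,0,4.41,0]]]' >/dev/null; python3 f.py 90
```

```text
t 9.15 Frad_out -5.36 Ftan -4.95 Fz -3.35 P [18.95 43.78] w 0.02476150515053579
t 9.57 Frad_out -9.61 Ftan -9.86 Fz 2.95 P [61.68 61.45] w 0.02452593109793184
```

```bash
python3 -m pendant '[[[2,0.17,0,0.98,0],[2,0.4,0,1.9,0],[2,0.76,0,2.78,0],[2,1.27,0,3.6,0],[2,1.9,0,4.34,0]]]' >/dev/null; python3 f.py 135; python3 -m pendant '[[[2,0.75,0,0.63,0],[2,1.57,0,1.15,0],[2,2.47,0,1.53,0],[2,3.42,0,1.75,0],[2,4.38,0,1.82,0]]]' >/dev/null; python3 f.py 180
```

```text
t 9.98 Frad_out -2.5 Ftan -10.06 Fz 9.16 P [104.19  45.28] w 0.024449451756337642
t 10.4 Frad_out -1.4 Ftan -2.63 Fz 3.92 P [124.67   0.28] w 0.024455662536645696
```

```bash
python3 -m pendant '[[[2,0.98,0,-0.09,0],[2,1.92,0,-0.32,0],[2,2.8,0,-0.71,0],[2,3.62,0,-1.24,0],[2,4.35,0,-1.88,0]]]' >/dev/null; python3 f.py 225; python3 -m pendant '[[[2,0.61,0,-0.74,0],[2,1.1,0,-1.56,0],[2,1.44,0,-2.46,0],[2,1.65,0,-3.4,0],[2,1.71,0,-4.35,0]]]' >/dev/null; python3 f.py 270
```

```text
t 10.82 Frad_out 0.39 Ftan 6.95 Fz 1.61 P [104.36 -47.06] w 0.02443917965311519
t 11.23 Frad_out 0.77 Ftan 4.75 Fz 3.83 P [ 59.53 -63.2 ] w 0.02479839910429777
```

```bash
python3 -m pendant '[[[2,-0.08,0,-0.97,0],[2,-0.29,0,-1.9,0],[2,-0.66,0,-2.79,0],[2,-1.16,0,-3.61,0],[2,-1.78,0,-4.34,0]]]' >/dev/null; python3 f.py 315; python3 -m pendant '[[[2,-0.75,0,-0.65,0],[2,-1.58,0,-1.17,0],[2,-2.49,0,-1.54,0],[2,-3.44,0,-1.77,0],[2,-4.42,0,-1.84,0]]]' >/dev/null; python3 f.py 360; python3 -m pendant '[[[2,0,0,0,0],[2,0,0,0,0],[2,0,0,0,0],[2,0,0,0,0],[2,0,0,0,0]]]' >/dev/null; python3 f.py 360
```

```text
t 11.65 Frad_out 1.76 Ftan 1.54 Fz 1.39 P [ 17.53 -44.21] w 0.02411845481614985
t 12.07 Frad_out 2.02 Ftan -1.48 Fz -0.27 P [0.05 0.86] w 0.02488349718275008
t 12.48 Frad_out 2.82 Ftan 0.14 Fz 2.91 P [ 0.15 -0.45] w 0.02479638796944304
```

```bash
python3 -m pendant '[[[3,0,0,0,0],[4,0,0,0,0],[6,0,0,0,0],[7.5,0,0,0,0],[8.78,0,0,0,0]]]' >/dev/null; python3 -m pendant '[[[8.78,0,0,0,0],[8.78,0,0,0,0],[8.78,0,-3,0,0],[8.78,0,-6.5,0,0],[8.78,0,-10,0,0]]]'
python3 - <<'E'
from h import *
np.set_printoptions(precision=4,suppress=True)
c=cam('wrist');cv2.imwrite('pics/w3.png',c['frame'])
for l,z in(('crank_axis',.13),('crank_end',.13),('head_top',.2),('pot',.036)):
    for m in robot.mark_of('wrist',l)[:1]: print(l,round(m['conf'],2),np.round(m['centre'],1),toz(c,m['centre'],z)[0])
print(proj(c,[[.5745,-.1965,.2]]))
E
```

```text
t: 13.32
ee_pos: [0.4221, -0.3735, 0.2431]
ee_rot: [[0.009, -0.002, 1.0], [-1.0, 0.002, 0.009], [-0.002, -1.0, -0.002]]
force: [0.1, -0.5, 0.1]
width: 0.0858
crank_axis 0.63 [320.  115.9] [ 0.4843 -0.374   0.13  ]
crank_end 0.87 [317.5 226.8] [ 0.3968 -0.3729  0.13  ]
pot 0.86 [139.5  24.3] [ 0.5708 -0.1972  0.036 ]
[[  0.8592 -44.4142]]
```

View pics/w3.png

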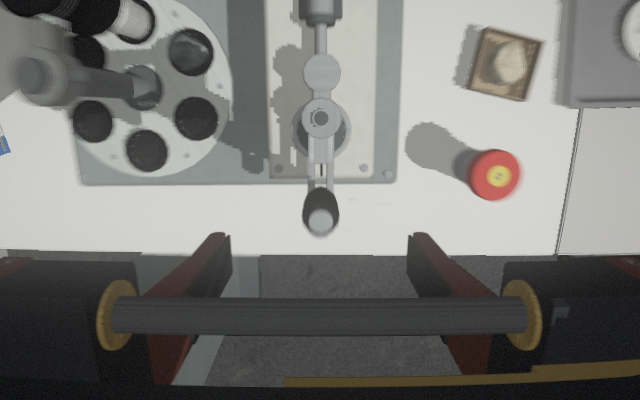

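```bash
python3 -m pendant '[[[5,0,-2,0,0],[2,-2,-3,1.5,0],[0,-5,-3,4,0],[0,-8,-3,6.5,0],[0,-10,-3,8,0]]]' 20;python3 -m pendant '[[[0,0,0,0,0],[0,0,0,0,0],[0,0,0,0,0],[0,0,0,0,0],[0,0,0,0,0]]]'
python3 - <<'E'
from h import *
np.set_printoptions(precision=4,suppress=True)
c=cam('wrist');cv2.imwrite('pics/w4.png',c['frame'])
for l,z in(('crank_axis',.13),('head_top',.2),):
    for m in robot.mark_of('wrist',l)[:1]: print(l,round(m['conf'],2),np.round(m['centre'],1),toz(c,m['centre'],z)[0])
print(proj(c,[[.5745,-.1965,.2]]))
E
```

```text
t: 13.98
ee_pos: [0.5025, -0.2709, 0.2709]
ee_rot: [[0.009, -0.002, 1.0], [-1.0, 0.002, 0.009], [-0.002, -1.0, -0.002]]
force: [-0.3, 0.1, -0.4]
width: 0.058
t: 14.4
ee_pos: [0.5009, -0.2742, 0.2722]
ee_rot: [[0.007, -0.001, 1.0], [-1.0, 0.0, 0.007], [-0.0, -1.0, -0.001]]
force: [-0.2, -0.2, 0.3]
width: 0.0247
crank_axis 0.79 [430.5 211.3] [ 0.4812 -0.3742  0.13  ]
head_top 0.88 [197.  102.8] [ 0.5717 -0.1962  0.2   ]
[[197.2614  98.3712]]
```

View pics/w4.png

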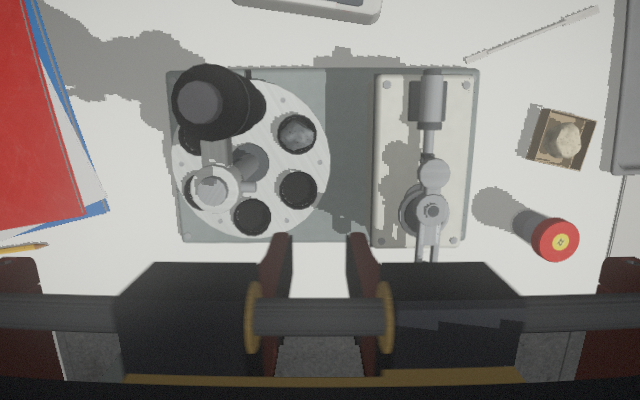

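```bash
python3 -m pendant '[[[0,-2,0,1.8,0],[0,-4,0,3.7,0],[0,-6,0,5.6,0],[0,-7.2,0,6.8,0],[0,-7.7,0,7.25,0]]]' ; python3 -m pendant '[[[0,0,0,0,0],[0,0,2,0,0],[0,0,4,0,0],[0,0,5.5,0,0],[0,0,6.4,0,0]]]'
```

```text
t: 14.97
ee_pos: [0.5749, -0.1945, 0.2727]
ee_rot: [[0.01, 0.001, 1.0], [-1.0, 0.0, 0.01], [-0.0, -1.0, 0.001]]
force: [-0.7, 0.4, 0.2]
width: 0.0005
t: 15.38
ee_pos: [0.5718, -0.1965, 0.2069]
ee_rot: [[0.007, -0.003, 1.0], [-1.0, 0.001, 0.008], [-0.001, -1.0, -0.003]]
force: [-0.8, 0.3, -0.3]
width: 0.0005
```

```bash
python3 -m pendant '[[[0,0,0.8,0,0],[0,0,1.6,0,0],[0,0,2.4,0,0],[0,0,3.2,0,0],[0,0,4,0,0]]]' |grep -v rot; python3 -m pendant '[[[0,0,0.8,0,0],[0,0,1.6,0,0],[0,0,2.3,0,0],[0,0,3,0,0],[0,0,3.3,0,0]]]'|grep -v rot;python3 -m pendant '[[[0,0,0.1,0,0],[0,0,0.2,0,0],[0,0,0.3,0,0],[0,0,0.4,0,0],[0,0,0.5,0,0]]]'|grep -v rot
```

```text
t: 15.8
ee_pos: [0.5731, -0.1965, 0.1692]
force: [-3.7, -1.3, 5.4]
width: 0.0007
t: 16.22
ee_pos: [0.5733, -0.1965, 0.1356]
force: [-3.6, -1.6, 4.1]
width: 0.0005
t: 16.63
ee_pos: [0.574, -0.1961, 0.1322]
force: [-8.9, -0.7, 23.2]
width: 0.0005
```

```bash
python3 -m pendant '[[[0,0,-0.6,0,0],[0,0,-2.5,0,0],[0,0,-5.5,0,0],[0,0,-9,0,0],[0,0,-12.5,0,0]]]' |grep -v rot; python3 -m pendant '[[[0,2,-2,-2,0],[0,4,-2,-4,0],[0,6,-2,-6.5,0],[0,8,-2,-9,0],[0,9,-2,-10,0]]]'|grep -v rot;python3 -m pendant '[[[0,1,0,0,0],[0,3,0,0,0],[0,3,0,0,0],[0,3,0,0,0],[0,3,0,0,0]]]'
python3 - <<'E'
from h import *
np.set_printoptions(precision=4,suppress=True)
c=cam('wrist');cv2.imwrite('pics/w5.png',c['frame'])
for l,z in(('crank_axis',.13),('crank_end',.13),('head_top',.132),('pot',.036)):
    for m in robot.mark_of('wrist',l)[:1]: print(l,round(m['conf'],2),np.round(m['centre'],1),toz(c,m['centre'],z)[0])
print(proj(c,[[.573,-.1965,.132],[.573,-.1965,.2]]))
t=cam('scene');cv2.imwrite('pics/s5.png',cv2.resize(t['frame'][120:360,140:460],(800,600),interpolation=cv2.INTER_CUBIC))
for l,z in(('head_top',.132),('pot',.036)):
    for m in robot.mark_of('scene',l)[:1]: print(l,round(m['conf'],2),np.round(m['centre'],1),toz(t,m['centre'],z)[0])
E
```

```text
t: 17.05
ee_pos: [0.5736, -0.1951, 0.2565]
force: [-0.3, -0.8, -0.9]
width: 0.0007
t: 17.47
ee_pos: [0.4724, -0.2877, 0.2758]
force: [0.5, -0.0, 0.5]
width: 0.0004
t: 17.88
ee_pos: [0.4754, -0.3159, 0.2753]
ee_rot: [[0.009, -0.0, 1.0], [-1.0, 0.001, 0.009], [-0.001, -1.0, -0.0]]
force: [-0.3, 0.7, 0.1]
width: 0.0005
crank_axis 0.97 [384.9 177.9] [ 0.4851 -0.3739  0.13  ]
crank_end 0.78 [379.7 269.4] [ 0.3982 -0.374   0.13  ]
head_top 0.55 [174.   69.8] [ 0.5742 -0.1964  0.132 ]
[[174.2623  71.2854]
 [133.2515  60.4495]]
head_top 0.81 [262.2 228.6] [ 0.5718 -0.2     0.132 ]
```

View pics/w5.png

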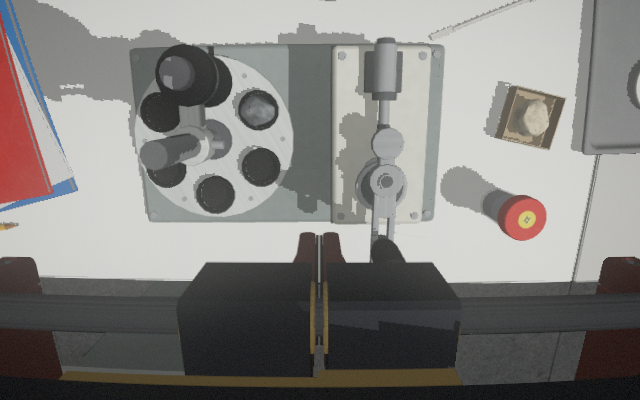

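View pics/s5.png

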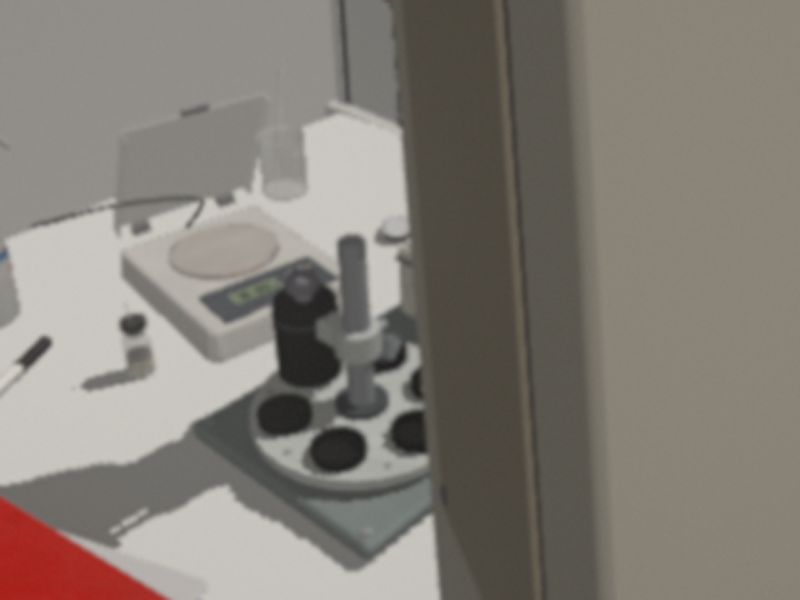

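```bash
python3 -c "
from cell import robot;s=robot.read_state();print(s['t'],s['force']);print(robot.close_job())"
```

```text
18.2833 [ 0.58772135 -0.06479922  0.19760548]
the job is handed in; nothing more can be done
None
```

The job is done and handed in at t = 18.3 s. The white pot stands under the reading head, the crank is back at its home mark and the head is fully down.

**Crank:** I held the grip throughout and turned the crank two full turns clockwise, at about 3.5 to 4 s per turn. It never whipped forward or back at the points I read. On the first turn I paused twice while holding, at about 45° and 90°, to feel the forces. That put the grip about 62 mm from the crank axis.

**Head:** I pushed it down until it stopped, with the fingertips at 132 mm over the bench. The push needed about 4 to 5 N on the way and 23 N at the stop.

**Last checks:**
- **Crank:** the networks put its end within about 3 mm of the home mark.
- **Head:** its top was found where a lowered head should be. The picture shows the hood down over the pot's place.
- **Robot:** it was clear of everything, with no force on the tool.

**Less certain:**
- **Grip slip:** I could not read it directly. The force along the arm stayed under 10 N at every point I checked, with a peak of 9.6 N at 90° on the second turn. I only read forces at the end of each move, so a short peak in between could have gone unseen.
- **Radius estimates:** the first readings (60 to 61.7 mm) disagreed with the final 62 mm. I put that down to a centre offset of about 1 mm and to the arm flexing.
- **Pot:** with the head down it is hidden, so its place was checked only just before lowering. It was then about 4 mm from the reading point.

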